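Read a clay tile with the light shade held shut

ROBOT

A 6-joint arm with a two-finger parallel gripper is mounted at the origin on the work surface. World frame = base frame: x ahead of the robot, y to its left, z up, the work surface at z = 0. Lengths are in m, angles in rad, forces in N, time in s.
With the tool pointing down it reaches from about 0.375 to 0.9 m from the base axis. Payload 3.1 kg.
Tool frame: the origin (TCP) lies between the finger pads; the fingertips stand manip.finger_overhang ahead of it and the grasp point (between the pads) lies 5 mm behind it (manip.finger_overhang is the distance from the TCP to the fingertips, in m); z points along the fingers, y is the line along which they close (so a half turn about z gives the same grasp; the last joint's range is limited). The gripper opens to 85 mm and grips with 20 to 120 N. Pads are 22 mm wide; open, the fingers measure 114 mm over their backs; the gripper's body (76 mm by 85 mm) begins 54 mm behind the grasp point. The pads swing forward as they close: fully open they stand 13 mm farther back than shut.
Start: joints at [-0.178, 0.527, 1.433, -0, 1.181, -0.178], TCP at [0.625, 0, 0.245] pointing down, gripper open.
Joint ranges: [-3.08, 3.08], [-0.75, 2.2], [0.22, 2.44], [-1.43, 4.57], [0, 2.65], [-2.85, 2.85]. Speed limits (rad/s): [2.79, 2.79, 3.14, 3.14, 3.14, 3.14].

INTERFACE

Orientations are given as a unit quaternion [x, y, z, w].
In Python, from station import manip gives the robot as it stands.
- The arm moves only by the tool drive_tool, never from a script. Its argument "plan" is a list of rows, each a list of 7 numbers: the shift along the tool's x, y, z in m, then the turn, a rotation vector about the tool's x, y, z in degrees, then the opening, from -1 (shut) to 1 (fully open). In form: [[x, y, z, wx, wy, wz, gripper], ...]. A call has 1 to 10 rows; each row shifts and turns the commanded pose from where the row before left it, along the tool's axes as they then stand; what a row does not reach is not made up. A row lasts 1/10 s, in which the tool goes at most 50 mm and 8.59 degrees, less where a joint would pass 70% of its speed; a pose out of reach is approached as far as the arm can. A call is refused whole if a number of a shift passes 0.05 or a number of a turn 8.59, either way. A call with a gripper value outside its range is refused whole. The fingers move at their own pace and stop on an object; "newtons" is the grip in N (left out, the last holds). Time passes only in rows, so rows that do not move let the fingers close. It gives the time, the measured TCP pose, the force, the opening and the grip force at its end, in the units of the state.
- manip.sense(): the state, without advancing time (a new reading comes with each control period).
- manip.snapshot(name): name is "scene" or "side" or "wrist"; returns a dict with "image" (480x640x3 uint8, red, green, blue), "z_map" (480x640 float32, m along the optical axis (not along the pixel's ray), 0 where there is no reading), "fov_y" (degrees; the focal length in pixels is half the picture's height over the tangent of half this angle, whatever the lens; pixels are square), "cx", "cy" (the principal point, pixels), "k1" (the pictures are not rectified: a ray, as slopes to the right and down, at radius r is drawn at 1 + k1 r^2 times it, then the intrinsics apply), "extrinsics" (4x4, takes a point from camera to world coordinates); the wrist camera has in their place "mount" (4x4, takes a point from camera to tool coordinates, whose origin is the TCP and whose axes are the flange's). Camera axes: x right, y up, looking along -z (the intrinsics and any distortion apply to the point x, -y, -z); pixel columns grow to the right and rows downward; lengths in m; the calibration is good to about 2 mm. A picture is of the moment at which its call begins: read the wrist's pose just before it.
- manip.sign_off(): hands the job in; it is judged then, once.
The state is a dict: "t": time; "q": joint angles; "qd": joint speeds; "tau": joint torques, N m; "tcp_pos": TCP position; "tool_rot": TCP orientation; "force": force on the tool from outside, world axes, zero at the start; "ft_torque": the same for the moment, N m; "finger_gap": opening from 0.0 (shut) to 1.0 (fully open); "gripper_force": force on a finger pad.
Only numpy, scipy, OpenCV 4.12 (cv2) and the standard library are available. Lean on these libraries where they do the work, as an engineer would, in place of code of your own. Each camera call takes 0.05 s, during which the arm holds its last target. There are 200 camera calls.

TASK

Take the large clay tile (the one that is both full-width and full-height) from the wooden rack, slide it upright and fully home into the slot of the colour-reading stand, and let go of it. Then, with the gripper's fingers on its upright post, swing the stand's spring-loaded shade arm forward, over in front of the tile, all the way to its stop, and finish while still holding it there against its spring for the reading; do not let it go. Leave the other tiles and everything else on the table where they are.

Things in the scene. Friction and masses are not known exactly. Their poses are not given: they have to be found in the camera images.
- tile: the large terracotta tile: 8 mm thick (along its x), 60 wide (y), 95 tall (z), 65 to 125 g; origin at the centre of its underside. It starts upright in one of the three slots of the rack, its lower 24 mm inside; its top is then 105 mm above the table
- rack: light wooden block 170 (x) x 94 (y) x 34 tall, fixed; origin at the centre of its underside. Three slots run along its y at x = -50, 0 and +50, each 11 wide (x), 65 long (y), 24 deep, floor 10 mm above the table; which tile stands in which slot varies
- stand: colour-reading stand, fixed: grey base plate 10 thick, x -70 to 165, y -100 to 100; aluminium slot block 34 (x) x 92 (y) centred on the origin, top 34 mm above the table; white reading head x 21 to 156, y -50 to 50, top 75 mm up, round black port facing -x to the slot. Origin on the table under the slot's centre; z up, -x roughly towards the robot
- slot (a point): centre of the slot's floor, 12 mm above the table, axes as the stand's. The slot runs along y: 10.2 mm wide (x), 63 long (y), 22 deep, open at the top 34 mm above the table, square-edged. A tile fully home rests on this floor with its top 107 mm above the table
- pivot (a point): point on the upright pivot axis of the shade arm, 102 mm above the table; in the stand's frame at x = -34, y = +75; axes as the stand's. The arm's bar starts here: 10 wide, 12 thick, top 54 mm above the table. A black shade plate 62 wide, its top 78 mm above the table, stands on the bar 44 to 106 mm from the pivot
- post (a point): centre of the top of the upright round steel post (14 mm diameter, top 102 mm above the table, 48 mm above the bar) at the free end of the shade arm, 145 mm from the pivot axis. Pinch or push it; it moves with the arm. Axes are the arm's: y along the bar towards the pivot, x the way the post travels when swung towards the stop
- shade_arm (a joint): shade arm angle, rad: 0 at rest (post swung out towards the robot, where the spring keeps it), growing anticlockwise seen from above to 1.0 at the solid stop, where the bar is parallel to the slot in front of the tile (post at stand x = -34, y = -70). The spring resists with 0.5 N m at 0 rising to 1.0 N m at the stop (3.5 to 7 N at the post); let go, it flies back
- tile_narrow: terracotta tile 8 thick (x), 36 wide (y), 95 tall, standing in another slot of the rack; a bystander
- tile_short: terracotta tile 8 thick (x), 60 wide (y), only 60 tall, standing in another slot of the rack; a bystander
- pot: small round terracotta pot, about 96 across and 85 tall, standing; origin at the centre of its underside; a bystander
- flask: buff clay lamp-shaped vessel, foot 72 across, slim neck, 92 tall; origin at the centre of its underside; a bystander
- jar: clear lidded jar, 54 across, 75 tall; origin at the centre of its underside; a bystander
- brush: wooden-handled brush about 170 long lying on the table along its x; a bystander
- sherd: flat terracotta potsherd about 65 x 50 x 12 lying on the table; a bystander
There are look-alikes about, which are no part of the job. What is shaped like the tile but blue is not meant.

How it is judged:
By the outcome, as a careful person would: the job done as asked, in the order asked, and still so for the second after the job is handed in, while the arm keeps its last pose, push and grip.
It also fails if it takes over 56 s, if anything falls off the work surface, if the arm or the gripper's body presses on something with over 40 N, if the wrist force passes 120 N, or if a joint passes its speed limit or range.

## Working session

There is one attempt and no reset: what is moved stays moved. The work goes in short steps, Python scripts to look and compute and a tool call to move; the robot and the scene stay as the last step left them, time stands still between calls to the robot, and variables do not carry over. Pictures are saved under pics/ and viewed, at most 10 in all, crops included, and the job is handed in when it is done.

Besides the shell and the picture viewer there is one more tool, called after "Emit:" in YAML: its name, and indented under it one key for each argument. drive_tool: Moves the arm, as the interface text tells. Its arguments: {"type":"object","properties":{"plan":{"type":"array"},"newtons":{"type":"number"}},"required":["plan"]}

```bash
mkdir -p pics; ls; cat > h.py <<'E'
import numpy as np, cv2
from station import manip
from scipy.spatial.transform import Rotation as R
def snap(n):
    s=manip.sense(); d=manip.snapshot(n)
    if 'mount' in d:
        T=np.eye(4); T[:3,:3]=R.from_quat(s['tool_rot']).as_matrix(); T[:3,3]=s['tcp_pos']
        d['extrinsics']=T@np.array(d['mount'])
    d['T']=np.array(d['extrinsics']); return d
def cloud(d):
    f=240/np.tan(np.radians(d['fov_y'])/2)
    K=np.array([[f,0,d['cx']],[0,f,d['cy']],[0,0,1]])
    v,u=np.mgrid[:480,:640]
    p=cv2.undistortPoints(np.stack([u,v],-1).reshape(-1,1,2).astype(float),K,np.array([d['k1'],0,0,0.])).reshape(480,640,2)
    z=d['z_map']; c=np.stack([p[...,0]*z,-p[...,1]*z,-z],-1)
    w=c@d['T'][:3,:3].T+d['T'][:3,3]; w[z==0]=np.nan
    return w
E
python3 - <<'E'
from h import *
print(manip.finger_overhang, manip.sense())
for n in ['scene','side','wrist']:
    d=snap(n); cv2.imwrite(f'pics/{n}0.png',d['image'][...,::-1]); np.save(f'{n}0.npy',cloud(d)); print(n,d['T'].round(3).tolist(),d['fov_y'],d['k1'])
E
```

```text
pics
0.014 {'t': 0.0, 'q': array([-1.78514489e-01,  5.28449473e-01,  1.43392867e+00,  4.38700077e-05,
        1.18140169e+00, -1.78489393e-01]), 'qd': array([ 0.00073498,  0.00034451, -0.00093897,  0.00080561, -0.00054876,
        0.00068321]), 'tau': array([ 2.50220628e-04, -4.42344439e+01, -1.78024775e+01, -2.06930472e-04,
        8.36740597e-03,  2.24214921e-05]), 'tcp_pos': array([6.24301905e-01, 1.58028269e-04, 2.44335462e-01]), 'tool_rot': array([ 7.07121135e-01,  7.07091581e-01, -6.07035972e-04, -9.09868052e-04]), 'force': array([-0.04767979,  0.06509419, -0.00724578]), 'ft_torque': array([ 0.03526508, -0.00072556, -0.03308679]), 'gripper_force': 0.0, 'finger_gap': 0.9997586258956674}
scene [[-0.566, -0.597, 0.568, 1.238], [0.824, -0.399, 0.402, 0.517], [-0.014, 0.696, 0.718, 0.996], [0.0, 0.0, 0.0, 1.0]] 44.163081318835694 -0.1251845997504215
side [[-0.772, 0.339, -0.539, -0.173], [-0.636, -0.377, 0.674, 0.856], [0.025, 0.862, 0.506, 0.751], [0.0, 0.0, 0.0, 1.0]] 48.796895339180466 0.042377609484739044
wrist [[1.0, -0.0, 0.002, 0.625], [-0.0, 0.947, 0.322, 0.083], [-0.002, -0.322, 0.947, 0.374], [0.0, 0.0, 0.0, 1.0]] 63.26882278333859 -0.0474679823379363
```

View pics/scene0.png

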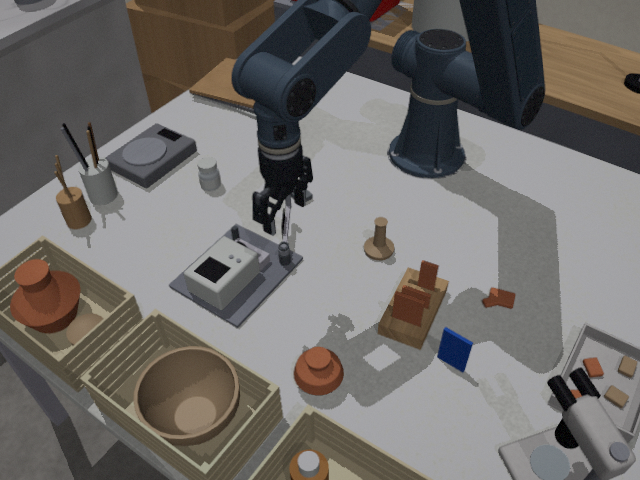

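View pics/side0.png

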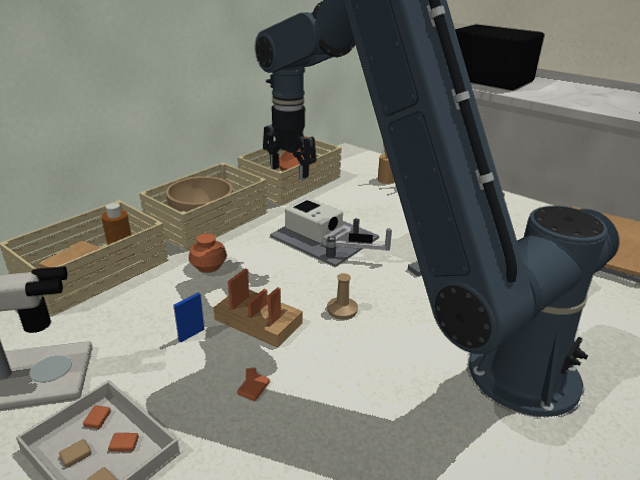

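The scene view shows the stand at (237,270), rack at (415,305), the blue decoy at (455,350), flask (380,240), pot (318,370) and sherd (498,298). In the side view the rack is at (258,310), with a tall tile at (238,290), a short one at (258,303) and a narrow one at (274,305).

```bash
cat > m.py <<'E'
from h import *
def load(n): return np.load(n+'0.npy'), cv2.imread(f'pics/{n}0.png')
def rect(P):
    P=P[:,:2]; r=cv2.minAreaRect((P*1000).astype(np.float32)); return np.round(r[0],1),np.round(r[1],1),round(r[2],1),len(P)
for n in ['scene','side']:
    w,im=load(n); hsv=cv2.cvtColor(im,cv2.COLOR_BGR2HSV)
    x,y,z=w[...,0],w[...,1],w[...,2]
    v,u=np.mgrid[:480,:640]
    box=(slice(250,350),slice(370,455)) if n=='scene' else (slice(262,350),slice(205,305))
    M=np.zeros((480,640),bool); M[box]=1
    top=M&(abs(z-.034)<.003); print(n,'rack top',rect(w[top]), hsv[top].mean(0))
    t=M&(z>.040); 
    k,l=cv2.connectedComponents(t.astype(np.uint8))
    for i in range(1,k):
        P=w[l==i]
        if len(P)>30: print(' tile',len(P),P.min(0).round(3),P.max(0).round(3),np.median(P,0).round(3),hsv[l==i].mean(0).round())
    box=(slice(215,330),slice(160,310)) if n=='scene' else (slice(190,270),slice(265,400))
    M=np.zeros((480,640),bool); M[box]=1
    print(' base',rect(w[M&(abs(z-.010)<.003)]),' head',rect(w[M&(abs(z-.075)<.003)]))
    for i in range(5): pass
    q=M&(z>.085)&(z<.11); print(' post-ish',[ (p*1000).round().tolist() for p in w[q][::12]])
E
python3 m.py
```

```text
scene rack top (array([503.4, 252.4]), array([177.3, 138.2]), 8.6, 1453) [ 16.32553338 106.81417756 106.36958018]
 tile 428 [0.448 0.213 0.04 ] [0.466 0.25  0.109] [0.458 0.232 0.078] [ 10. 144.  88.]
 tile 987 [0.498 0.201 0.04 ] [0.567 0.269 0.109] [0.557 0.238 0.07 ] [  9. 153.  86.]
 tile 282 [0.57  0.324 0.04 ] [0.585 0.356 0.1  ] [0.581 0.338 0.072] [111. 202.  87.]
 base (array([ 631.7, -202.1]), array([238. , 308.2]), 0.8, 2596)  head (array([ 676.2, -149. ]), array([383.2, 101.1]), 0.4, 1813)
 post-ish [[856.0, -135.0, 110.0], [860.0, -124.0, 107.0], [859.0, -134.0, 92.0], [859.0, -123.0, 98.0], [859.0, -113.0, 102.0], [859.0, -103.0, 107.0], [859.0, -95.0, 109.0], [859.0, -110.0, 92.0], [860.0, -103.0, 94.0], [860.0, -95.0, 98.0], [860.0, -86.0, 101.0], [859.0, -76.0, 105.0]]
side rack top (array([568.7, 226.6]), array([123.3, 314.8]), 87.3, 1401) [ 16.02640971 117.2633833  118.40756602]
 tile 552 [0.543 0.205 0.04 ] [0.562 0.269 0.11 ] [0.55  0.241 0.077] [ 10. 155.  83.]
 tile 640 [0.446 0.198 0.04 ] [0.514 0.261 0.108] [0.454 0.234 0.066] [ 10. 154.  91.]
 base (array([ 715.9, -171.4]), array([247.7, 460. ]), 75.9, 1103)  head (array([ 636.8, -147.6]), array([101.9, 438. ]), 89.6, 761)
 post-ish [[431.0, -161.0, 100.0], [418.0, -154.0, 101.0], [419.0, -157.0, 94.0], [416.0, -153.0, 91.0]]
```

```bash
python3 - <<'E'
import cv2
a=cv2.imread('pics/scene0.png');b=cv2.imread('pics/side0.png')
r=lambda c:cv2.resize(c,(400,300),interpolation=cv2.INTER_CUBIC)
import numpy as np
cv2.imwrite('pics/crop.png',np.vstack([np.hstack([r(a[215:335,160:320]),r(a[250:355,370:510])]),np.hstack([r(b[190:280,260:380]),r(b[255:352,200:330])])]))
E
```

```text
(no output)
```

View pics/crop.png

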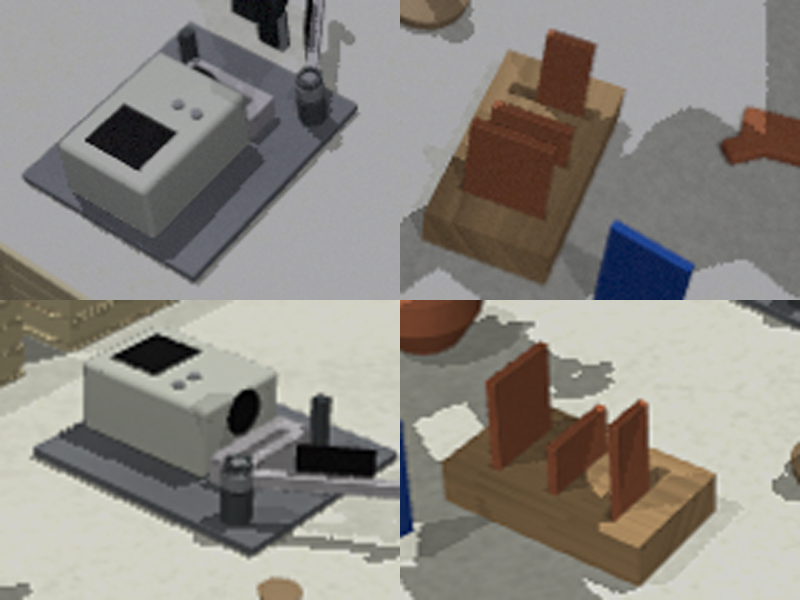

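The crops show the big tile in the far rack slot, the short tile in the middle and the narrow one in the near slot. The stand's pivot cylinder is at the slot's +y end, with the arm swung out towards the robot.

```bash
cat > m2.py <<'E'
from m import *
print('-----')
for n in ['scene','side']:
    w,im=load(n); hsv=cv2.cvtColor(im,cv2.COLOR_BGR2HSV); x,y,z=np.moveaxis(w,-1,0)
    near=(x>.40)&(x<.62)&(y>.15)&(y<.31)&(hsv[...,0]<30)&(hsv[...,1]>60)
    print(n,'rack top',rect(w[near&(abs(z-.034)<.0025)]))
    print(' tall',rect(w[near&(z>.075)&(x>.52)]), 'top rim',rect(w[near&(z>.102)&(x>.52)]),'max z',np.nanmax(z[near&(x>.52)]))
    st=(x>.40)&(x<.86)&(y>-.35)&(y<.02)
    hd=st&(abs(z-.075)<.003)&(x>.55)&(x<.8)&(y>-.24)&(y<-.05); print(' head',rect(w[hd]))
    b=st&(abs(z-.010)<.0025)&(x<.84); k,l,s,c=cv2.connectedComponentsWithStats(b.astype(np.uint8))
    i=1+s[1:,4].argmax(); print(' base',rect(w[l==i]))
    q=st&(z>.08)&(z<.106)&(x<.60); k,l=cv2.connectedComponents(q.astype(np.uint8),connectivity=8)
    for i in range(1,k):
        P=w[l==i]
        if len(P)>4: print('  hi',len(P),P.mean(0).round(4),P.min(0).round(3),P.max(0).round(3))
E
python3 m2.py | sed -n '/-----/,$p'; python3 - <<'E'
import sys; sys.path.insert(0,'.')
import numpy as np
w=np.load('wrist0.npy'); print(np.nanmin(w,(0,1)),np.nanmax(w,(0,1)))
E
```

```text
-----
scene rack top (array([506.2, 230.2]), array([173.8,  93.6]), 8.5, 1313)
 tall (array([556. , 238.2]), array([13.9, 61.1]), 9.7, 397) top rim (array([555.3, 238.3]), array([12.6, 59.9]), 7.8, 127) max z 0.10920563868384858
 head (array([ 670.4, -149.1]), array([140.2, 101.1]), 0.4, 1783)
 base (array([ 631.2, -150.1]), array([238.2, 202.6]), 0.3, 2294)
  hi 12 [ 0.4296 -0.1495  0.0847] [ 0.423 -0.154  0.081] [ 0.434 -0.146  0.09 ]
side rack top (array([503.4, 230. ]), array([172.1,  97.6]), 8.5, 1279)
 tall (array([553.1, 238.6]), array([12.1, 60.7]), 9.6, 284) top rim (array([553.1, 238.9]), array([12.1, 59.1]), 9.7, 76) max z 0.10956106303650814
 head (array([ 664.6, -147.8]), array([101.9, 139.1]), 89.6, 705)
 base (array([626.7, -97.6]), array([238.5, 111.1]), 3.3, 841)
  hi 53 [ 0.4232 -0.1518  0.0925] [ 0.416 -0.164  0.081] [ 0.432 -0.146  0.103]
[ 0.21211971 -0.38736513 -0.00233003] [0.9875789  0.17709602 0.32341477]
```

View pics/wrist0.png

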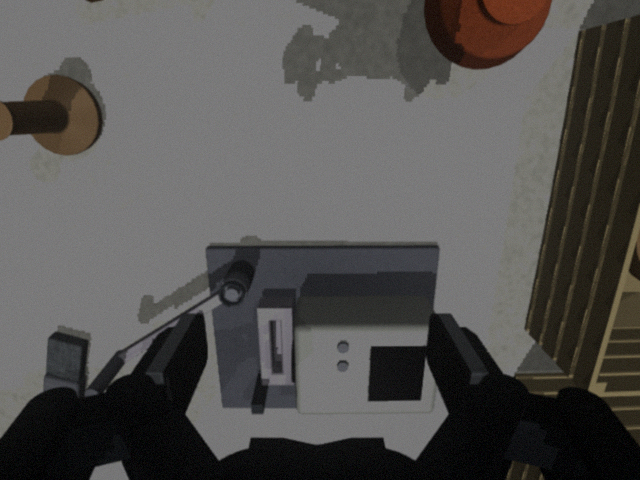

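The wrist view shows the slot at about (276,345) in its block, the pivot cylinder at (232,290), a low dark stop at (260,395), and the arm's bar running to the lower left.

```bash
cat > m3.py <<'E'
from m import *
print('-----')
w,im=load('wrist'); x,y,z=np.moveaxis(w,-1,0)
st=(x>.50)&(x<.78)&(y>-.27)&(y<-.03)
print('base',rect(w[st&(abs(z-.010)<.003)]),'head',rect(w[st&(abs(z-.075)<.003)]))
bl=st&(abs(z-.034)<.003)&(x<.61); print('block',rect(w[bl]))
G=np.zeros((480,640),bool);G[300:400,250:302]=1
sl=G&(z<.031)&(z>.008)&(x>.57)&(x<.595)&(y<-.10)&(y>-.2); print('slot',sl.sum(),rect(w[sl]),w[sl].mean(0))
for a,b in((340,370),):
  for v in range(310,385,12): print(v,[(int(u),*(1000*w[v,u]).round().astype(int)) for u in range(258,300,3)])
q=st&(z>.04)&(x<.6); k,l,s,c=cv2.connectedComponentsWithStats(q.astype(np.uint8))
for i in range(1,k):
    P=w[l==i]
    if len(P)>6: print(len(P),P.min(0).round(3),P.max(0).round(3),c[i])
E
python3 m3.py| sed -n '/-----/,$p'
```

```text
-----
base (array([ 629.7, -150.4]), array([234.8, 200.3]), 0.1, 15251) head (array([ 669.3, -149.2]), array([100.1, 137.9]), 89.7, 10750)
block (array([ 581.3, -131.9]), array([ 65.9, 145.6]), 8.4, 2217)
slot 646 (array([ 582.7, -143.7]), array([24.8, 80.4]), 0.4, 646) [ 0.58087105 -0.14713455  0.01850248]
310 [(258, np.int64(567), np.int64(-107), np.int64(35)), (261, np.int64(569), np.int64(-107), np.int64(35)), (264, np.int64(572), np.int64(-107), np.int64(35)), (267, np.int64(575), np.int64(-107), np.int64(34)), (270, np.int64(578), np.int64(-107), np.int64(36)), (273, np.int64(581), np.int64(-106), np.int64(36)), (276, np.int64(584), np.int64(-107), np.int64(35)), (279, np.int64(587), np.int64(-107), np.int64(35)), (282, np.int64(590), np.int64(-107), np.int64(36)), (285, np.int64(593), np.int64(-107), np.int64(34)), (288, np.int64(596), np.int64(-107), np.int64(36)), (291, np.int64(599), np.int64(-107), np.int64(34)), (294, np.int64(600), np.int64(-121), np.int64(11)), (297, np.int64(606), np.int64(-101), np.int64(45))]
322 [(258, np.int64(566), np.int64(-122), np.int64(33)), (
[... 3796 characters left out ...]
4(-192), np.int64(37)), (270, np.int64(575), np.int64(-192), np.int64(36)), (273, np.int64(578), np.int64(-194), np.int64(35)), (276, np.int64(581), np.int64(-194), np.int64(35)), (279, np.int64(584), np.int64(-193), np.int64(35)), (282, np.int64(588), np.int64(-193), np.int64(35)), (285, np.int64(591), np.int64(-193), np.int64(36)), (288, np.int64(594), np.int64(-194), np.int64(35)), (291, np.int64(597), np.int64(-193), np.int64(35)), (294, np.int64(603), np.int64(-163), np.int64(73)), (297, np.int64(606), np.int64(-162), np.int64(74))]
1197 [ 0.501 -0.101  0.04 ] [ 0.561 -0.063  0.067] [223.61236424 294.30743525]
325 [ 0.558 -0.213  0.04 ] [ 0.571 -0.198  0.063] [258.26153846 402.16      ]
```

Emit:
drive_tool:
  plan:
    - [0.034,-0.01,0,0,0,0,-0.2]
    - [0.034,-0.01,0,0,0,0,-0.2]
    - [0.034,-0.01,0,0,0,0,-0.2]
    - [0.034,-0.01,0,0,0,0,-0.2]
    - [0.034,-0.01,0,0,0,0,-0.2]
    - [0.034,-0.01,0,0,0,0,-0.2]
    - [0.033,-0.01,0,0,0,-8.5,-0.2]
    - [0,0,0,0,0,0,-0.2]
    - [0,0,0,0,0,0,-0.2]
  newtons: 50

```text
t: 1.05
tcp_pos: [0.5545, 0.2376, 0.245]
tool_rot: [0.652, 0.758, -0.0, 0.0]
force: [0.1, -0.1, 1.0]
finger_gap: 0.397
gripper_force: 0.0
```

```bash
cat > m4.py <<'E'
from h import *
s=manip.sense(); print(s['tcp_pos'].round(4),s['tool_rot'].round(4),s['finger_gap'])
d=snap('wrist'); w=cloud(d); im=d['image'][...,::-1]; cv2.imwrite('pics/wrist1.png',im); np.save('wrist1.npy',w)
hsv=cv2.cvtColor(np.ascontiguousarray(im),cv2.COLOR_BGR2HSV); x,y,z=np.moveaxis(w,-1,0)
tall=(z>.098)&(z<.112)&(x>.52)&(x<.59)&(y>.19)&(y<.29)&(hsv[...,1]>80)&(hsv[...,0]<20)
r=lambda P:(cv2.minAreaRect((P[:,:2]*1000).astype(np.float32)),len(P))
print('tile top',r(w[tall]),w[tall].mean(0))
wood=(abs(z-.034)<.003)&(x>.40)&(x<.62)&(y>.15)&(y<.31)&(hsv[...,1]>60); print('rack',r(w[wood]))
# tool-frame of tile top
T=np.eye(4);T[:3,:3]=R.from_quat(s['tool_rot']).as_matrix();T[:3,3]=s['tcp_pos']
c=np.array(r(w[tall])[0][0])/1000; print('tool', T[:3,:3].T@(np.array([*c,.105])-T[:3,3]))
E
python3 m4.py
```

```text
[0.5545 0.2376 0.245 ] [ 6.524e-01  7.579e-01 -4.000e-04  1.000e-04] 0.3971666113450347
tile top (((555.21728515625, 238.00299072265625), (7.944145679473877, 59.42735290527344), 8.408754348754883), 907) [0.55474044 0.24029754 0.10601175]
rack (((505.6949768066406, 230.26145935058594), (170.50531005859375, 94.93017578125), 8.285256385803223), 14864)
tool [0.00036138 0.00084127 0.14000807]
```

View pics/wrist1.png

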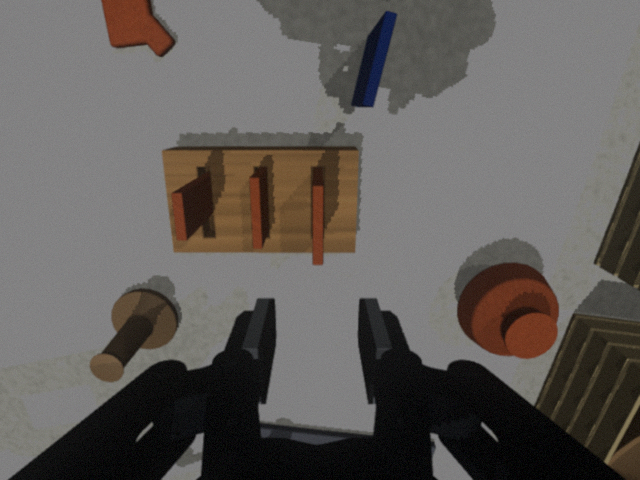

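The wrist view shows the big tile at (318,220), between the fingers' line, with the short tile at (258,205) and the narrow one at (190,210). The tool is within 1 mm of it, so I'll descend and grip.

Emit:
drive_tool:
  plan:
    - [0,0.001,0.04,0,0,0,-0.2]
    - [0,0,0.04,0,0,0,-0.2]
    - [0,0,0.04,0,0,0,-0.2]
    - [0,0,0.033,0,0,0,-0.2]
    - [0,0,0,0,0,0,-1]
    - [0,0,0,0,0,0,-1]
    - [0,0,0,0,0,0,-1]
    - [0,0,0,0,0,0,-1]
    - [0,0,0,0,0,0,-1]
  newtons: 50

```text
t: 2.0
tcp_pos: [0.5567, 0.2373, 0.094]
tool_rot: [0.653, 0.758, 0.001, 0.001]
force: [-1.1, 0.5, -1.5]
finger_gap: 0.079
gripper_force: 53.1
```

Emit:
drive_tool:
  plan:
    - [0,0,-0.01,0,0,0,-1]
    - [0,0,-0.02,0,0,0,-1]
    - [0,0,-0.03,0,0,0,-1]
    - [0,0,-0.04,0,0,0,-1]
    - [0,0,-0.04,0,0,0,-1]
    - [0,0,0,0,0,8.3,-1]
    - [-0.04,0.003,0,0,0,0,-1]
    - [-0.04,0.003,0,0,0,0,-1]
    - [-0.04,0.003,0,0,0,0,-1]
    - [-0.04,0.003,0,0,0,0,-1]

```text
t: 3.0
tcp_pos: [0.569, 0.0761, 0.234]
tool_rot: [0.706, 0.709, 0.001, 0.001]
force: [0.5, -0.8, -0.4]
finger_gap: 0.084
gripper_force: 53.0
```

Emit:
drive_tool:
  plan:
    - [-0.04,0.003,0,0,0,0,-1]
    - [-0.04,0.003,0,0,0,0,-1]
    - [-0.04,0.003,0,0,0,0,-1]
    - [-0.04,0.003,0,0,0,0,-1]
    - [-0.035,0.002,0,0,0,0,-1]
    - [0,0,0,0,0,0,-1]
    - [0,0,0,0,0,0,-1]

```text
t: 3.7
tcp_pos: [0.5834, -0.1184, 0.2333]
tool_rot: [0.707, 0.708, 0.001, 0.001]
force: [-0.2, 0.3, -0.1]
finger_gap: 0.08
gripper_force: 53.0
```

```bash
cat > m5.py <<'E'
from h import *
import sys
s=manip.sense(); print(s['tcp_pos'].round(4),R.from_quat(s['tool_rot']).as_matrix().round(4).tolist(),s['finger_gap'],s['force'],s['gripper_force'])
d=snap('wrist'); w=cloud(d); im=np.ascontiguousarray(d['image'][...,::-1]); cv2.imwrite('pics/wrist%s.png'%sys.argv[1],im)
hsv=cv2.cvtColor(im,cv2.COLOR_BGR2HSV); x,y,z=np.moveaxis(w,-1,0)
T=np.eye(4);T[:3,:3]=R.from_quat(s['tool_rot']).as_matrix();T[:3,3]=s['tcp_pos']
t=(w-T[:3,3])@T[:3,:3]
m=(abs(t[...,0])<.08)&(abs(t[...,1])<.03)&(t[...,2]>-.03)&(t[...,2]<.13)&(hsv[...,0]<20)&(hsv[...,1]>90)
print('tile px',m.sum())
if m.sum()>50:
    P=t[m]; print('tool frame min',P.min(0),'max',P.max(0))
    for a in np.arange(-.03,.11,.01):
        Q=P[abs(P[:,2]-a)<.005]
        if len(Q)>5: print(round(a,3),len(Q),'x',np.percentile(Q[:,0],[2,50,98]).round(4),'y',np.percentile(Q[:,1],[2,50,98]).round(4))
r=lambda P:np.round(np.hstack(cv2.minAreaRect((P[:,:2]*1000).astype(np.float32))),1) if len(P)>20 else None
st=(x>.50)&(x<.78)&(y>-.27)&(y<-.03)
print('base',r(w[st&(abs(z-.010)<.003)]),'head',r(w[st&(abs(z-.075)<.003)]),'block',r(w[st&(abs(z-.0345)<.003)&(x<.602)&(x>.56)&(y<-.1)]))
E
python3 m5.py 2
```

```text
[ 0.5834 -0.1184  0.2333] [[-0.0015, 1.0, 0.0016], [1.0, 0.0015, 0.0], [0.0, 0.0016, -1.0]] 0.07969493711888272 [-0.23136623  0.27002104 -0.09960854] 52.99497663974762
tile px 4483
tool frame min [-0.02773053 -0.02155704 -0.02992528] max [0.03263898 0.01389086 0.07857031]
-0.03 19 x [0.0001 0.0071 0.0127] y [-0.0198 -0.005   0.0086]
-0.02 507 x [-0.0247  0.0043  0.0315] y [-0.0042  0.0004  0.0039]
-0.01 2999 x [-0.0256  0.0092  0.0322] y [-0.0034  0.0001  0.0039]
0.0 209 x [0.0109 0.032  0.0324] y [-0.0042  0.      0.0038]
0.01 170 x [0.0314 0.032  0.0325] y [-0.0032  0.0004  0.0037]
0.02 135 x [0.0316 0.032  0.0324] y [-0.0032  0.0004  0.0037]
0.03 118 x [0.0316 0.0319 0.0324] y [-0.0031 -0.      0.0035]
0.04 98 x [0.0315 0.032  0.0323] y [-0.0032 -0.      0.0036]
0.05 79 x [0.0316 0.032  0.0322] y [-0.0033 -0.      0.0033]
0.06 71 x [0.0316 0.032  0.0322] y [-0.0031  0.0005  0.0035]
0.07 57 x [0.0316 0.0319 0.0322] y [-0.0032 -0.0001  0.0031]
0.08 21 x [0.0317 0.0319 0.0321] y [-0.0031 -0.0001  0.003 ]
base [ 6.299e+02 -1.503e+02  2.357e+02  2.004e+02  2.000e-01] head [ 6.193e+02 -1.500e+02  2.370e+02  9.830e+01  5.000e-01] block [ 579.9 -152.9   96.4   39.2   89.8]
```

View pics/wrist2.png

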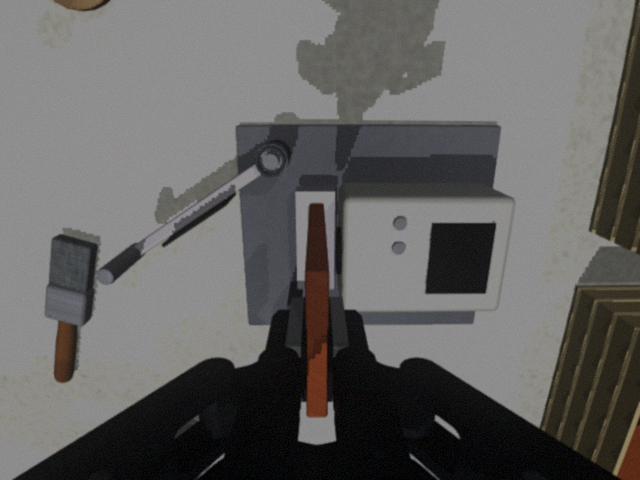

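The wrist view shows the tile hanging straight at (317,300), with the slot block behind it at (315,235) and the pivot at (272,157). I'll refine the slot's x from the first wrist picture.

```bash
python3 - <<'E'
import numpy as np
w=np.load('wrist0.npy'); im=__import__('cv2').imread('pics/wrist0.png')
out=[]
for v in range(322,366):
    top=[u for u in range(245,300) if abs(w[v,u,2]-.035)<.004]
    hole=[u for u in range(266,286) if w[v,u,2]<.028]
    if not hole or not top: continue
    a,b=min(hole)-.5,max(hole)+.5
    # world x at block top as linear function of u
    p=np.polyfit(top,w[v,top,0],1); out.append((w[v,top,1].mean(),np.polyval(p,a),np.polyval(p,b),np.polyval(p,min(top)-.5),np.polyval(p,max(top)+.5)))
o=np.array(out); print(np.median(o,0)); c=(o[:,1]+o[:,2])/2; print('hole width',np.median(o[:,2]-o[:,1]),'centre',np.median(c),c.mean(),np.polyfit(o[:,0]+.15,c,1), 'outer',np.median((o[:,3]+o[:,4])/2))
# slot y ends
col=[275,276,277]
for u in col: print([ (v,*(1000*w[v,u,1:]).round(1)) for v in list(range(316,324))+list(range(364,376))])
g=im[:,:,1]
print(g[340:346,264:290].mean(0).round())
E
```

```text
[-0.1456237   0.57809506  0.58758833  0.56512785  0.59866252]
hole width 0.009228785684642138 centre 0.5828300631342926 0.5828310580413858 [-0.00533016  0.58285316] outer 0.5818790806735982
[(316, np.float64(-113.9), np.float64(34.9)), (317, np.float64(-114.7), np.float64(35.4)), (318, np.float64(-115.5), np.float64(36.0)), (319, np.float64(-117.2), np.float64(35.0)), (320, np.float64(-131.4), np.float64(12.9)), (321, np.float64(-132.8), np.float64(12.7)), (322, np.float64(-134.0), np.float64(12.7)), (323, np.float64(-135.9), np.float64(11.5)), (364, np.float64(-182.9), np.float64(18.6)), (365, np.float64(-182.5), np.float64(20.9)), (366, np.float64(-181.9), np.float64(23.4)), (367, np.float64(-182.9), np.float64(23.8)), (368, np.float64(-183.4), np.float64(24.9)), (369, np.float64(-182.6), np.float64(27.6)), (370, np.float64(-182.2), np.float64(29.8)), (371, np.float64(-182.1), np.float64(31.6)), (372, np.float64(-182.0), np.float64(33.3)), (373, np.float64(-182.0), np.float64(35.0)), (374, np.float64(-183.1), np.float64(35.2)), (375, np.float64(-183.9), np.float64(35.8))]
[(316, np
[... 1225 characters left out ...]
-134.4), np.float64(14.1)), (364, np.float64(-182.1), np.float64(19.6)), (365, np.float64(-183.3), np.float64(19.8)), (366, np.float64(-183.1), np.float64(21.8)), (367, np.float64(-182.3), np.float64(24.6)), (368, np.float64(-182.0), np.float64(26.7)), (369, np.float64(-182.7), np.float64(27.4)), (370, np.float64(-182.1), np.float64(29.9)), (371, np.float64(-182.1), np.float64(31.5)), (372, np.float64(-182.0), np.float64(33.3)), (373, np.float64(-181.9), np.float64(35.1)), (374, np.float64(-183.0), np.float64(35.4)), (375, np.float64(-184.2), np.float64(35.4))]
[114. 108. 106. 108. 104.  88.  68.  46.  31.  35.  43.  61.  94. 108.
 109. 113. 106.  94.  96. 109. 112. 111. 110. 108. 107. 108.]
```

Emit:
drive_tool:
  plan:
    - [-0.0336,-0.0011,0,0,0,0,-1]
    - [0,0,0.03,0,0,0,-1]
    - [0,0,0.03,0,0,0,-1]
    - [0,0,0.03,0,0,0,-1]
    - [0,0,0.015,0,0,0,-1]
    - [0,0,0,0,0,0,-1]
    - [0,0,0,0,0,0,-1]

```text
t: 4.45
tcp_pos: [0.5827, -0.1501, 0.1278]
tool_rot: [0.705, 0.709, 0.0, 0.0]
force: [-0.4, -0.1, -0.6]
finger_gap: 0.08
gripper_force: 53.0
```

```bash
python3 m5.py 3 | grep -v '^-\?0\.0[1-6] '
```

```text
[ 0.5827 -0.1501  0.1278] [[-0.0053, 1.0, 0.0004], [1.0, 0.0053, -0.0], [-0.0, 0.0004, -1.0]] 0.08003747605740996 [-0.38818869 -0.12437099 -0.61265243] 53.01025986671448
tile px 4460
tool frame min [-0.02799343 -0.01226346 -0.02981194] max [0.03279483 0.01610205 0.07788226]
0.0 206 x [0.0314 0.032  0.0324] y [-0.0033  0.0002  0.0039]
0.07 66 x [0.0315 0.0319 0.0322] y [-0.0033 -0.0001  0.0037]
0.08 19 x [0.0317 0.0319 0.0321] y [-0.0026  0.0005  0.0032]
base [ 6.299e+02 -1.507e+02  2.355e+02  2.006e+02  1.000e-01] head [ 6.193e+02 -1.501e+02  2.377e+02  9.920e+01  2.000e-01] block [ 5.830e+02 -1.463e+02  3.520e+01  8.340e+01  1.000e-01]
```

Emit:
drive_tool:
  plan:
    - [-0.0018,0,0.004,0,0,0.2,-1]
    - [0,0,0.004,0,0,0,-1]
    - [0,0,0.003,0,0,0,-1]
    - [0,0,0.003,0,0,0,-1]
    - [0,0,0,0,0,0,-1]

```text
t: 5.0
tcp_pos: [0.5819, -0.1531, 0.1128]
tool_rot: [0.707, 0.707, -0.0, -0.0]
force: [-0.5, -0.4, -0.4]
finger_gap: 0.083
gripper_force: 53.0
```

Emit:
drive_tool:
  plan:
    - [0.001,0.0004,0.004,0,0,0,-1]
    - [0,0,0.004,0,0,0,-1]
    - [0,0,0.004,0,0,0,-1]
    - [0,0,0.003,0,0,0,-1]
    - [0,0,0.001,0,0,0,-1]
    - [0,0,0,0,0,0,-1]

```text
t: 5.6
tcp_pos: [0.5825, -0.1521, 0.097]
tool_rot: [0.707, 0.707, -0.0, -0.0]
force: [-0.1, -0.2, -1.5]
finger_gap: 0.085
gripper_force: 53.0
```

Emit:
drive_tool:
  plan:
    - [0,0,0.001,0,0,0,-1]
    - [0,0,0.001,0,0,0,-1]
    - [0,0,0,0,0,0,-1]

```text
t: 5.9
tcp_pos: [0.5826, -0.1521, 0.0953]
tool_rot: [0.707, 0.707, -0.0, -0.0]
force: [-0.6, -0.2, -0.9]
finger_gap: 0.082
gripper_force: 53.0
```

Emit:
drive_tool:
  plan:
    - [0,0,0.001,0,0,0,-1]
    - [0,0,0.001,0,0,0,-1]
    - [0,0,0,0,0,0,-1]

```text
t: 6.2
tcp_pos: [0.5828, -0.1522, 0.0938]
tool_rot: [0.707, 0.707, 0.0, 0.0]
force: [-0.2, -0.2, 3.0]
finger_gap: 0.078
gripper_force: 53.6
```

Emit:
drive_tool:
  plan:
    - [0,0,0.001,0,0,0,-1]
    - [0,0,0,0,0,0,-1]

```text
t: 6.4
tcp_pos: [0.5829, -0.1522, 0.0937]
tool_rot: [0.707, 0.707, 0.0, 0.0]
force: [-2.3, -0.3, 8.9]
finger_gap: 0.08
gripper_force: 54.5
```

```bash
cat > m6.py <<'E'
from h import *
for n in ['scene','side','wrist']:
    d=snap(n); w=cloud(d); im=np.ascontiguousarray(d['image'][...,::-1]); hsv=cv2.cvtColor(im,cv2.COLOR_BGR2HSV); x,y,z=np.moveaxis(w,-1,0)
    m=(abs(x-.5825)<.02)&(abs(y+.15)<.04)&(z>.04)&(z<.13)&(hsv[...,0]<20)&(hsv[...,1]>90)
    if m.sum()>5:
        P=w[m]; print(n,m.sum(),P.min(0).round(4),np.percentile(P,98,axis=0).round(4),np.median(P[P[:,2]>.1],0))
E
python3 m6.py
```

```text
scene 296 [ 0.5769 -0.1822  0.0404] [ 0.6008 -0.1194  0.1089] [ 0.58574326 -0.13256165  0.10607375]
side 266 [ 0.5637 -0.1795  0.04  ] [ 0.5977 -0.1185  0.1073] [ 0.57957956 -0.12859818  0.10549313]
wrist 4394 [ 0.569  -0.1802  0.0401] [ 0.5868 -0.1199  0.1149] [ 0.58290348 -0.1441046   0.10811269]
```

Emit:
drive_tool:
  plan:
    - [0,0,-0.0005,0,0,0,-0.3]
    - [0,0,0,0,0,0,-0.3]
    - [0,0,0,0,0,0,-0.3]
    - [0,0,-0.03,0,0,0,-0.3]
    - [0,0,-0.04,0,0,0,-0.3]
    - [0,0,-0.05,0,0,0,-0.3]
    - [0,-0.04,0,0,0,0,-0.3]
    - [0,-0.04,0,0,0,0,-0.2]
    - [0,-0.02,0,0,0,0,-0.2]
    - [0,0,0,0,0,0,-0.2]

```text
t: 7.55
tcp_pos: [0.4795, -0.1512, 0.2126]
tool_rot: [0.708, 0.707, -0.001, -0.002]
force: [0.6, -0.6, 0.6]
finger_gap: 0.399
gripper_force: 0.0
```

```bash
python3 m6.py; cat > m7.py <<'E'
from h import *
s=manip.sense(); print(s['tcp_pos'],s['tool_rot'].round(4),s['force'])
for n in ['scene','side','wrist']:
    d=snap(n); w=cloud(d); x,y,z=np.moveaxis(w,-1,0)
    if n=='wrist': cv2.imwrite('pics/wrist4.png',d['image'][...,::-1])
    m=(x>.38)&(x<.46)&(y>-.2)&(y<-.11)&(z>.062)&(z<.106)
    t=m&(z>.097)
    for k in(m,t):
        if k.sum()>3: P=w[k]; print(n,k.sum(),P.mean(0).round(4),P.min(0).round(4),P.max(0).round(4))
E
python3 m7.py
```

```text
scene 443 [ 0.5778 -0.1819  0.0404] [ 0.5904 -0.1198  0.1094] [ 0.5857898  -0.14472243  0.10651942]
side 356 [ 0.573  -0.1796  0.04  ] [ 0.5976 -0.1197  0.107 ] [ 0.57889557 -0.14601761  0.10530758]
wrist 3839 [ 0.578  -0.1799  0.04  ] [ 0.5865 -0.1201  0.1091] [ 0.5814368  -0.1474757   0.10782501]
[ 0.48396054 -0.15270743  0.21299301] [7.072e-01 7.070e-01 4.000e-04 9.000e-04] [-0.08198118  0.09010197  0.03370111]
scene 93 [ 0.4296 -0.1523  0.0853] [ 0.4166 -0.1608  0.0622] [ 0.4369 -0.1464  0.1057]
scene 25 [ 0.4278 -0.1538  0.101 ] [ 0.4166 -0.1608  0.0972] [ 0.4336 -0.1468  0.1057]
side 86 [ 0.4236 -0.1512  0.0841] [ 0.4165 -0.1611  0.0623] [ 0.459  -0.1326  0.1027]
side 18 [ 0.4241 -0.1533  0.1001] [ 0.4174 -0.1611  0.0973] [ 0.4305 -0.1486  0.1027]
wrist 705 [ 0.4282 -0.1521  0.0923] [ 0.4197 -0.1615  0.0621] [ 0.4336 -0.1473  0.1052]
wrist 375 [ 0.427  -0.1536  0.1025] [ 0.4197 -0.1615  0.0971] [ 0.4335 -0.1476  0.1052]
```

View pics/wrist4.png

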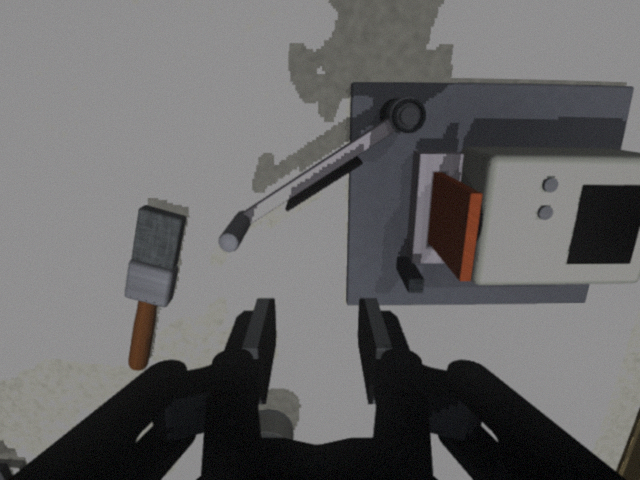

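The wrist view shows the tile standing home in the slot at (455,225) and the post top at (230,240). The low stop peg is at (410,272) and the brush at (150,300), so I'll go over the post.

Emit:
drive_tool:
  plan:
    - [0,-0.029,0,0,0,0,-0.2]
    - [-0.0013,-0.0285,0,0,0,0,-0.2]
    - [0,0,0,0,0,8.2,-0.2]
    - [0,0,0,0,0,8.2,-0.2]
    - [0,0,0,0,0,8.2,-0.2]
    - [0,0,0,0,0,8.2,-0.2]
    - [0,0,0,0,0,8.2,-0.2]
    - [0,0,0,0,0,8.2,-0.2]
    - [0,0,0,0,0,8.2,-0.2]
    - [0,0,0,0,0,0,-0.2]

```text
t: 8.85
tcp_pos: [0.4259, -0.1536, 0.2127]
tool_rot: [0.96, 0.281, 0.0, 0.0]
force: [0.5, -0.6, -0.3]
finger_gap: 0.398
gripper_force: 0.0
```

```bash
python3 - <<'E'
from h import *
s=manip.sense(); M=R.from_quat(s['tool_rot']).as_matrix(); print(s['tcp_pos'],M.round(3).tolist(),s['q'].round(2))
print('post in tool',M.T@(np.array([.4265,-.154,.102])-s['tcp_pos']))
w=np.load('scene0.npy'); 
for v in(160,168,176,186): print(v,[w[v,u].round(3).tolist() for u in(198,208,218)])
d=snap('wrist'); w=cloud(d); x,y,z=np.moveaxis(w,-1,0); m=(x>.38)&(x<.46)&(y>-.2)&(y<-.11)&(z>.097)&(z<.106)
if m.sum(): P=w[m]; print(m.sum(),P.mean(0),P.min(0),P.max(0))
E
```

```text
[ 0.42594747 -0.15360872  0.21266141] [[0.842, 0.539, 0.0], [0.539, -0.842, -0.0], [0.0, 0.0, -1.0]] [-0.59  0.35  1.89  0.    0.91  0.41]
post in tool [0.0002311  0.00059094 0.11066166]
160 [[0.372, -0.51, 0.001], [0.421, -0.413, 0.074], [0.34, -0.465, -0.001]]
168 [[0.451, -0.422, 0.063], [0.446, -0.39, 0.074], [0.369, -0.438, 0.002]]
176 [[0.42, -0.465, -0.003], [0.447, -0.394, 0.047], [0.423, -0.384, 0.035]]
186 [[0.45, -0.438, -0.005], [0.454, -0.394, 0.019], [0.435, -0.378, 0.012]]
359 [ 0.42724735 -0.15399457  0.10254282] [ 0.41987687 -0.16099163  0.09740579] [ 0.43340225 -0.14767515  0.10474932]
```

Emit:
drive_tool:
  plan:
    - [0,0.0006,0.04,0,0,0,-0.2]
    - [0,0,0.04,0,0,0,-0.2]
    - [0,0,0.03,0,0,0,-0.2]
    - [0,0,0.015,0,0,0,-0.2]
    - [0,0,0,0,0,0,-1]
    - [0,0,0,0,0,0,-1]
    - [0,0,0,0,0,0,-1]
    - [0,0,0,0,0,0,-1]
  newtons: 60

```text
t: 9.7
tcp_pos: [0.4258, -0.1543, 0.0873]
tool_rot: [0.96, 0.281, 0.0, 0.0]
force: [2.5, -3.7, -25.0]
finger_gap: 0.141
gripper_force: 58.4
```

Emit:
drive_tool:
  plan:
    - [0,0,0.0003,0,0,0,-1]
    - [0.0007,0.0145,0,0,0,-5.73,-1]
    - [0.0007,0.0145,0,0,0,-5.73,-1]
    - [0.0007,0.0145,0,0,0,-5.73,-1]
    - [0,0,0,0,0,0,-1]

```text
t: 10.2
tcp_pos: [0.4527, -0.1855, 0.0872]
tool_rot: [0.907, 0.42, -0.001, -0.002]
force: [-3.2, 3.1, -13.8]
finger_gap: 0.14
gripper_force: 59.8
```

```bash
cat > m8.py <<'E'
from h import *
s=manip.sense(); M=R.from_quat(s['tool_rot']).as_matrix(); p=s['tcp_pos']
piv=np.array([.5485,-.0755]); v=p[:2]-piv
print(p,'r',np.hypot(*v),'angle',np.arctan2(v[1],v[0])+np.pi/2+1.0,'tool yaw',np.degrees(np.arctan2(M[1,1],M[0,1])))
print('force tool',M.T@s['force'],s['force'],s['ft_torque'],s['gripper_force'],s['finger_gap'])
E
python3 m8.py
```

```text
[ 0.45268157 -0.1854621   0.08715604] r 0.14585209672284563 angle 0.28322572849071204 tool yaw -40.27788164098449
force tool [ 0.26588475 -4.39401326 13.82129433] [ -3.23130078   3.09147314 -13.79883014] [ 0.28718386  0.23009898 -0.17013161] 59.78065609931946 0.14031660512015454
```

Emit:
drive_tool:
  plan:
    - [0.0007,0.0145,0,0,0,-5.73,-1]
    - [0.0007,0.0145,0,0,0,-5.73,-1]
    - [0.0007,0.0145,0,0,0,-5.73,-1]
    - [0.0007,0.0145,0,0,0,-5.73,-1]
    - [0.0007,0.0145,0,0,0,-5.73,-1]
    - [0,0,0,0,0,0,-1]
    - [0,0,0,0,0,0,-1]

```text
t: 10.9
tcp_pos: [0.5156, -0.2173, 0.0872]
tool_rot: [0.776, 0.631, -0.002, -0.002]
force: [-5.6, -3.4, -11.9]
finger_gap: 0.145
gripper_force: 59.9
```

```bash
python3 m8.py
```

```text
[ 0.51558113 -0.21734384  0.0871872 ] r 0.14561362554581514 angle 0.771958682609631 tool yaw -11.72137517438303
force tool [-4.44434315 -4.7740293  11.94331988] [ -5.64053702  -3.36739168 -11.9176947 ] [-0.67932583  0.76471834 -0.25272468] 59.85001981258392 0.1451145371440914
```

Emit:
drive_tool:
  plan:
    - [0.0007,0.0145,0,0,0,-5.73,-1]
    - [0.0004,0.0095,0,0,0,-3.8,-1]
    - [0.0001,0.003,0,0,0,-1.2,-1]
    - [0,0,0,0,0,0,-1]

```text
t: 11.3
tcp_pos: [0.5427, -0.2209, 0.0872]
tool_rot: [0.713, 0.701, -0.002, -0.002]
force: [-5.3, -4.3, -12.4]
finger_gap: 0.143
gripper_force: 59.9
```

```bash
python3 m8.py
```

```text
[ 0.54266176 -0.22088492  0.08718716] r 0.14550209491578953 angle 0.9598644242165808 tool yaw -0.9612184195249669
force tool [-4.38785409 -5.15099892 12.40279752] [ -5.28287761  -4.3027232  -12.37712474] [-0.86483208  0.72359263 -0.18312159] 59.87568140029907 0.14256700103223593
```

Emit:
drive_tool:
  plan:
    - [0,0.002,0,0,0,-0.5,-1]
    - [0,0.002,0,0,0,-0.5,-1]
    - [0,0.001,0,0,0,0,-1]
    - [0,0,0,0,0,0,-1]

```text
t: 11.7
tcp_pos: [0.5468, -0.221, 0.0872]
tool_rot: [0.707, 0.707, -0.002, -0.002]
force: [-5.2, -6.0, -12.0]
finger_gap: 0.14
gripper_force: 59.9
```

```bash
python3 m8.py
```

```text
[ 0.54684291 -0.22096387  0.08719992] r 0.145473309351563 angle 0.9886087571949829 tool yaw 0.0388209092749536
force tool [-5.95895535 -5.08294305 11.99276563] [ -5.15047022  -5.96333378 -11.96173871] [-0.95362658  0.82510441 -0.16745871] 59.92048501968384 0.1395234868880296
```

Emit:
drive_tool:
  plan:
    - [0.0003,0.001,0,0,0,0,-1]
    - [0,0.001,0,0,0,0,-1]
    - [0,0,0,0,0,0,-1]

```text
t: 12.0
tcp_pos: [0.5486, -0.221, 0.0872]
tool_rot: [0.707, 0.708, -0.003, -0.002]
force: [-6.9, -5.3, -12.3]
finger_gap: 0.139
gripper_force: 60.0
```

```bash
python3 m8.py
```

```text
[ 0.54856792 -0.22098145  0.08720658] r 0.145481465806012 angle 1.0004668468444498 tool yaw 0.07950141623472945
force tool [-5.31914987 -6.85946995 12.35517127] [ -6.93237137  -5.33620621 -12.30703339] [-0.99864552  0.97037399  0.01198066] 59.95526611804962 0.1393232413884539
```

Fx is just starting to climb, so I'll press on until the stop is plainly felt.

Emit:
drive_tool:
  plan:
    - [0,0.001,0,0,0,0,-1]
    - [0,0.001,0,0,0,0,-1]
    - [0,0,0,0,0,0,-1]

```text
t: 12.3
tcp_pos: [0.549, -0.221, 0.0872]
tool_rot: [0.706, 0.708, -0.004, -0.003]
force: [-10.6, -7.9, -9.2]
finger_gap: 0.143
gripper_force: 60.4
```

```bash
python3 m8.py
```

```text
[ 0.54896328 -0.22096479  0.08716467] r 0.1454655317846095 angle 1.0031848085987616 tool yaw 0.11487344821918409
force tool [ -7.87051003 -10.47902685   9.26089914] [-10.55485557  -7.8931241   -9.15493312] [-1.29053157  1.40734415  0.02827348] 60.41281878948212 0.14295408008814242
```

Emit:
drive_tool:
  plan:
    - [0,0.0015,0,0,0,0,-1]
    - [0,0,0,0,0,0,-1]
    - [0,0,0,0,0,0,-1]
    - [0,0,0,0,0,0,-1]

```text
t: 12.7
tcp_pos: [0.5491, -0.221, 0.0872]
tool_rot: [0.706, 0.708, -0.004, -0.005]
force: [-13.1, -8.1, -7.8]
finger_gap: 0.141
gripper_force: 60.7
```

```bash
python3 m8.py; python3 m6.py; python3 - <<'E'
from h import *
a=snap('scene')['image'];b=snap('side')['image']
cv2.imwrite('pics/fin.png',np.hstack([cv2.resize(a[190:340,140:340],(400,300)),cv2.resize(b[165:285,250:410],(400,300))])[...,::-1])
E
```

```text
[ 0.54911997 -0.22095879  0.08715279] r 0.14546011598952474 angle 1.0042621710964441 tool yaw 0.13563772363069243
force tool [ -8.0759799  -12.99444683   7.92713174] [-13.07478537  -8.10457564  -7.76417147] [-1.37570867  1.85176615  0.06045557] 60.680782198905945 0.14104081853555972
scene 457 [ 0.5781 -0.1807  0.0403] [ 0.59   -0.1197  0.1095] [ 0.58570201 -0.14647076  0.10644712]
side 322 [ 0.5736 -0.1798  0.0409] [ 0.598  -0.1181  0.1061] [ 0.57952464 -0.14415351  0.10456116]
wrist 13161 [ 0.5785 -0.1798  0.04  ] [ 0.587  -0.1216  0.1092] [ 0.58196008 -0.14624589  0.10791778]
```

View pics/fin.png

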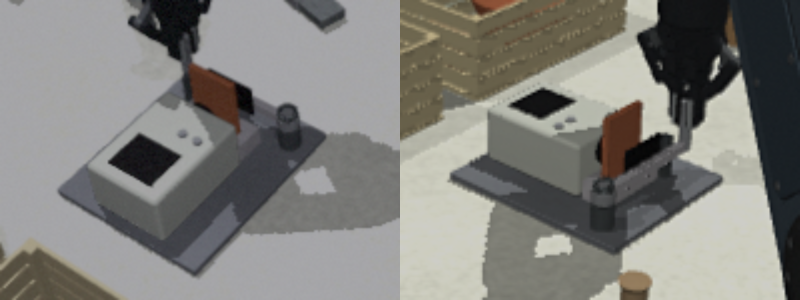

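The final view shows the tile upright in its slot and the bar parallel in front of it, with the fingers holding the post against the stop. Handing in now.

```bash
python3 -c "
from station import manip
print(manip.sign_off())"
```

```text
the job is handed in; nothing more can be done
None
```

I put the large tile fully home in the stand's slot and let it go, then swung the shade arm to its stop and handed the job in at about 13 s with the gripper still holding it there (about 13 N against the stop); no verdict came back.

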